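# Show the embossing die to the bench camera

### The job

Open the hinged flap of the plywood die case and leave it standing open, then draw the wider of the two steel dies inside up out of its slot (its tab is there to grip). Hold it upright in front of the bench camera, its round relief facing the lens squarely, centred on the lens and about 12 cm away from it, and finish holding it still there: do not put it down or let go. Leave the narrow die in its slot, do not touch the camera and do not disturb the other things on the bench.

Things in the scene. Friction and masses are not known exactly. Their poses are not given: they have to be found in the camera images.
- case: plywood die case fixed to the bench: open box 240 (x) by 180 (y) by 92 high, walls and floor 8; origin under its centre, yaw within 0.35. Flap hinged along its top +y edge, the flap's lip overhangs its -y side. A wooden block on the floor (top at z = 36) has two slots 67 (x) by 11 (y), down to z = 8, centred at x = -52 and +52, y = -15 of the case frame; nothing else inside above it.
- flap (a joint): the case's flap, 240 by 180 by 8 plywood, 0.25 kg: 0 = shut, 1.57 = standing upright, 1.9 = stop, leaning back. Starts shut or slightly ajar; a stiff hinge (about 0.4 N m friction) makes it stay wherever it is left.
- flap_lip (a point): point on the flap's steel lip to take hold of: the lip is 30 wide (along the case's x), 8 thick and sticks out 36 beyond the flap's free edge; this point lies mid-thickness, 24 beyond the edge, 204 from the hinge line. Free space below it when shut (96 above the bench). Its frame turns with the flap.
- flap_hinge (a point): middle of the flap's hinge line, on the case's top +y edge, 92 above the bench; the hinge line runs along the case's x. The lip point lies 4 above the flap's underside, which passes through the hinge line.
- wide_die: the wanted die: steel plate 64 wide (its x), 8 thick (its y), 52 high, with a tab 30 wide, 8 thick and 24 high on top (84 high in all), 0.17 to 0.33 kg. Stands upright in one of the two slots (which one varies), 28 deep, its axes parallel to the case's. Origin under its centre; z up.
- wide_die_relief (a point): centre of the round brass relief (38 across) on the wide die's -y face (the side towards the lip side of the case while in its slot), 30 above its underside.
- narrow_die: the other die, to be left in its slot: 36 wide, 8 thick, tab 20 wide, same height as the wide one. Origin under its centre.
- bench_cam: black bench camera on a post with a round foot, 100 across, fixed to the bench; housing 64 wide, 75 deep, 50 high, its top 195 above the bench. Origin under its foot's centre. It looks level along its own +y (yaw varies by up to 0.5 rad).
- cam_lens (a point): centre of the front glass of the bench camera's lens, 170 above the bench, 50 ahead (+y) of the camera's origin; its frame is parallel to the camera's.
- spool: bystander, leave alone: wooden thread spool, 42 across, 46 high, standing; origin under its centre
- awl: bystander, leave alone: awl with a wooden handle, 150 long, lying along its x
- wax_jar: bystander, leave alone: small amber jar, 54 across, 50 high; origin under its centre
- brush: bystander, leave alone: glue brush with wooden handle lying along its x
- hammer: bystander, leave alone: hammer lying along its x
- hoop: bystander, leave alone: steel ring 84 across, 12 high, lying flat
- rivet_cup: bystander, leave alone: small steel bowl, 64 across, 45 high
Things that resemble listed ones, but are neither listed nor needed, are in the scene too. Of the things that look like the bench_cam, the smallest one is meant.

How it is judged:
By the outcome, as a careful person would: the job done as asked, in the order asked, and still so for the second after the job is handed in, while the arm keeps its last pose, push and grip.
It also fails if it takes over 56 s, if anything falls off the work surface, if the arm or the gripper's body presses on something with over 40 N, if the wrist force passes 120 N, or if a joint passes its speed limit or range.

### The arm

A 7-joint arm with a two-finger parallel gripper is mounted at the origin on the work surface. World frame = base frame: x ahead of the robot, y to its left, z up, the work surface at z = 0. Lengths are in mm, angles in rad, forces in N, time in s.
With the tool pointing down it reaches from about 350 to 900 mm from the base axis. Payload 7.2 kg.
Tool frame: the origin (TCP) lies at the very end of the fingers, on their centre line; the grasp point (between the pads) lies 19 mm behind it (ctrl.grasp_offset is the distance from the TCP to the grasp point, in mm); z points along the fingers, y is the line along which they close (so a half turn about z gives the same grasp; the last joint's range is limited). The gripper opens to 85 mm and grips with 20 to 120 N. Pads are 22 mm wide; open, the fingers measure 114 mm over their backs; the gripper's body (76 mm by 85 mm) begins 54 mm behind the grasp point. The pads swing forward as they close: fully open they stand 13 mm farther back than shut.
Start: joints at [-1.292, 0.411, -0.013, 1.596, 0.006, 1.134, -0.082], TCP at [212.441, 587.79, 231.297] pointing down, gripper open.
Joint ranges: [-2.95, 2.95], [-0.29, 1.99], [-1.47, 1.44], [0.14, 2.54], [-1.03, 4.17], [0.13, 1.85], [-2.86, 2.86]. Speed limits (rad/s): [2.39, 2.39, 3.01, 3.01, 3.14, 3.14, 3.14].

### API

Orientations are given as [roll, pitch, yaw] about the fixed x, y, z axes, in that order (R = Rz(yaw) Ry(pitch) Rx(roll)).
In Python, from bench import ctrl, grab_frame, camera_model, job gives the robot as it stands.
- The arm moves only by the tool play_rows, never from a script. Its argument "moves" is a list of rows, each a list of 2 entries, a list of its own where there are three numbers: the shift along the tool's x, y, z in units of 40 cm (1.0 is 40 cm), then the turn about the tool's z in units of pi rad (1.0 is pi rad). A call has 1 to 20 rows; each row is the pose to reach, as a shift and turn from the pose commanded when the call began, along the tool's axes at that moment, turning the shorter way round; what a row does not reach only later rows make up. A row lasts 1/8 s, in which the tool goes at most 62.5 mm and 10.7 degrees, less where a joint would pass 70% of its speed; a pose out of reach is approached as far as the arm can. A call with a number of a shift or a turn outside -1 to 1 is refused whole. A call with a gripper value outside its range is refused whole. "claw" is the closure, from 0 (fully open) to 1 (shut), set as the call begins (left out, the last holds). The fingers move at their own pace and stop on an object; "grip_force" is the grip in N (left out, the last holds). Time passes only in rows, so rows that repeat a pose let the fingers close. It gives the time, the measured TCP pose, the force, the opening and the grip force at its end, in the units of the state.
- ctrl.read_state(): the state, without advancing time (a new reading comes with each control period).
- grab_frame(name): name is "scene" or "top"; returns (picture, depth): 384x512x3 uint8, blue, green, red; 384x512 float32, mm along the optical axis (not along the pixel's ray), 0 where there is no reading.
- camera_model(name): a dict with "mtx" (3x3 intrinsics, pixels), "camera_from_world" (4x4, takes a point from world to camera coordinates). Camera axes: x right, y up, looking along -z (the intrinsics and any distortion apply to the point x, -y, -z); pixel columns grow to the right and rows downward; lengths in mm; the calibration is good to about 2 mm. A picture is of the moment at which its call begins. camera_model takes no time and is no camera call.
- job.job_done(): hands the job in; it is judged then, once.
The state is a dict: "clock": time; "joints": joint angles; "joint_vel": joint speeds; "joint_torque": joint torques, N m; "eef_pos": TCP position; "tcp_rot": TCP orientation; "force": force on the tool from outside, world axes, zero at the start; "moment": the same for the moment, N m; "width": finger opening in mm; "grip_force": force on a finger pad.
Only numpy, scipy, OpenCV 4.12 (cv2) and the standard library are available. Lean on these libraries where they do the work, as an engineer would, in place of code of your own. Each camera call takes 0.05 s, during which the arm holds its last target. There are 200 camera calls.

## Working session

There is one attempt and no reset: what is moved stays moved. The work goes in short steps, Python scripts to look and compute and a tool call to move; the robot and the scene stay as the last step left them, time stands still between calls to the robot, and variables do not carry over. Pictures are saved under pics/ and viewed, at most 10 in all, crops included, and the job is handed in when it is done.

Besides the shell and the picture viewer there is one more tool, called after "Request:" by a JSON object that holds its "method" and its "body", one argument or row to a line. play_rows: Moves the arm, as the interface text tells. Its arguments: {"type":"object","properties":{"moves":{"type":"array"},"claw":{"type":"number"},"grip_force":{"type":"number"}},"required":["moves"]}

```bash
mkdir -p pics; ls; python3 - <<'E'
from bench import ctrl, grab_frame, camera_model, job
import cv2, numpy as np
for n in ("scene","top"):
    p,d=grab_frame(n); cv2.imwrite(f"pics/{n}0.png",p); np.save(f"pics/{n}0.npy",d)
    m=camera_model(n); print(n,np.round(m["mtx"],1).tolist(),np.round(m["camera_from_world"],3).tolist(),[k for k in m])
s=ctrl.read_state();print({k:np.round(v,3).tolist() for k,v in s.items()})
E
```

```text
pics
scene [[488.4, 0.0, 269.9], [0.0, 488.4, 191.3], [0.0, 0.0, 1.0]] [[0.429, 0.903, 0.016, -166.074], [-0.714, 0.329, 0.618, 272.44], [0.553, -0.277, 0.786, -1978.283], [0.0, 0.0, 0.0, 1.0]] ['mtx', 'camera_from_world']
top [[456.5, 0.0, 254.3], [0.0, 456.5, 198.7], [0.0, 0.0, 1.0]] [[-0.019, -1.0, -0.003, -25.912], [0.997, -0.019, 0.07, -502.367], [-0.07, -0.002, 0.998, -1866.429], [0.0, 0.0, 0.0, 1.0]] ['mtx', 'camera_from_world']
{'clock': 0.1, 'joints': [-1.292, 0.412, -0.013, 1.597, 0.006, 1.134, -0.082], 'joint_vel': [0.001, -0.001, 0.001, -0.002, 0.001, 0.0, -0.001], 'joint_torque': [0.002, -60.183, 0.684, -30.009, 0.014, 0.006, 0.0], 'eef_pos': [212.311, 587.367, 230.528], 'tcp_rot': [-3.14, 0.0, 2.795], 'force': [-0.122, 0.23, -0.175], 'moment': [0.023, -0.026, -0.011], 'grip_force': 0.0, 'width': 85.414}
```

View pics/top0.png

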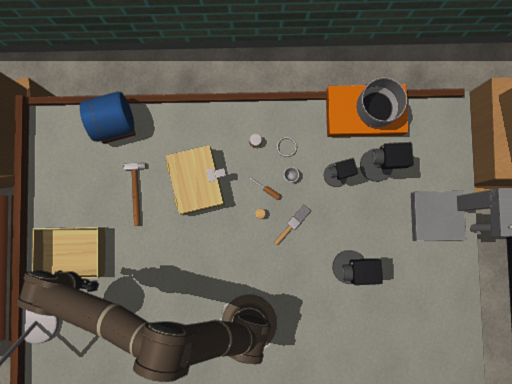

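View pics/scene0.png

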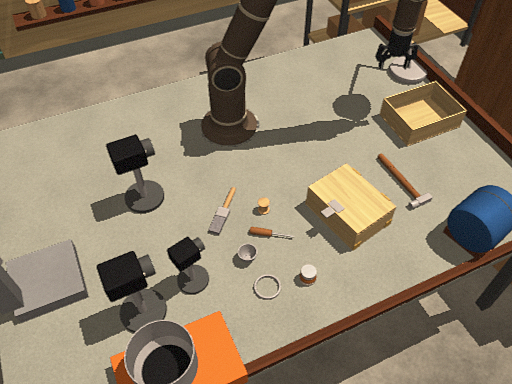

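The top view shows the case at about (197,180), with its lip at (215,175) pointing towards world -y. There are three bench-camera candidates in the top view: (345,170), (390,160) and (362,270). The one at (345,170), seen at (187,252) in the scene view, has the smallest housing and foot. I'll measure it and confirm with a crop.

```bash
cat > h.py <<'E'
import numpy as np, cv2
from bench import ctrl, grab_frame, camera_model, job
def cloud(n,d):
    m=camera_model(n);K=m["mtx"];T=np.array(m["camera_from_world"]);K=np.array(K)
    v,u=np.mgrid[:d.shape[0],:d.shape[1]]
    P=np.stack([(u-K[0,2])/K[0,0]*d,-(v-K[1,2])/K[1,1]*d,-d],-1)
    return (P-T[:3,3])@T[:3,:3]
def proj(n,p):
    m=camera_model(n);K=np.array(m["mtx"]);T=np.array(m["camera_from_world"])
    c=np.atleast_2d(p)@T[:3,:3].T+T[:3,3]
    return np.c_[K[0,2]+K[0,0]*c[:,0]/-c[:,2],K[1,2]+K[1,1]*c[:,1]/c[:,2]]
E
python3 - <<'E'
from h import *
out=[]
for n,(cx,cy),(lx,ly) in (("top",(360,172),(197,180)),("scene",(165,265),(350,205))):
    p=cv2.imread(f"pics/{n}0.png")
    for x,y in((cx,cy),(lx,ly)):
        out.append(cv2.resize(p[y-50:y+50,x-65:x+65],(400,300),interpolation=cv2.INTER_CUBIC))
cv2.imwrite("pics/crop.png",np.vstack([np.hstack(out[:2]),np.hstack(out[2:])]))
Q={n:cloud(n,np.load(f"pics/{n}0.npy")) for n in("top","scene")}
def rect(P):
    r=cv2.minAreaRect(P[:,:2].astype(np.float32)); return r
for n,(r0,r1,c0,c1) in (("top",(140,220,160,235)),("scene",(160,250,300,400))):
    P=Q[n][r0:r1,c0:c1].reshape(-1,3); t=P[(P[:,2]>80)&(P[:,2]<150)]
    print(n,"lid",len(t),np.percentile(t[:,2],[1,25,50,75,99]).round(1),rect(t))
# plane fit of lid in scene+top
    A=np.c_[t[:,:2],np.ones(len(t))]; print("plane",np.linalg.lstsq(A,t[:,2],rcond=None)[0])
for n,boxes in (("top",[(150,190,320,362),(135,185,360,420),(245,290,330,390)]),("scene",[(225,295,165,212),(245,330,90,170),(130,215,100,170)])):
    for b in boxes:
        P=Q[n][b[0]:b[1],b[2]:b[3]].reshape(-1,3); P=P[P[:,2]>3]
        h=P[P[:,2]>P[:,2].max()-12]; f=P[(P[:,2]>4)&(P[:,2]<22)]
        print(n,b,"max z",P[:,2].max().round(1),"top rect",rect(h),"foot",len(f),cv2.minEnclosingCircle(f[:,:2].astype(np.float32)) if len(f)>3 else "")
for nm,(u,v) in dict(jar=(256,141),hoop=(287,147),cup=(292,175),awl=(265,190),spool=(261,214),brush=(295,222),hammer=(136,190)).items():
    print(nm,Q["top"][v,u].round(0))
E
```

```text
top lid 2838 [ 88.1  96.7  99.9 103.  110.2] ((584.9989013671875, 187.775390625), (243.76156616210938, 219.8843994140625), 12.54788589477539)
plane [ 1.48337567e-03 -1.36506580e-02  1.01627892e+02]
scene lid 3410 [ 82.9  97.6 100.  102.3 107.8] ((587.377685546875, 188.3437042236328), (244.22340393066406, 224.395263671875), 11.974140167236328)
plane [-4.39854052e-03 -2.19807531e-03  1.02544407e+02]
top (150, 190, 320, 362) max z 1897.1 top rect ((369.0564880371094, -38.80133819580078), (0.0, 0.0), 0.0) foot 411 ((618.3816528320312, -397.1050109863281), 119.2516860961914)
top (135, 185, 360, 420) max z 1897.1 top rect ((369.0564880371094, -38.80133819580078), (0.0, 0.0), 0.0) foot 711 ((656.8021850585938, -601.25439453125), 160.58612060546875)
top (245, 290, 330, 390) max z 1897.1 top rect ((369.0564880371094, -38.80133819580078), (0.0, 0.0), 0.0) foot 595 ((216.05465698242188, -460.0020446777344), 144.4365234375)
scene (225, 295, 165, 212) max z 1388.7 top rect ((1359.8682861328125, -487.5906982421875), (0.0, 0.0), 0.0) foot 802 ((522.7828979492188, -361.7959899902344), 141.15170288085938)
scene (245, 330, 90, 170) max z 1388.7 top rect ((1359.8682861328125, -487.5906982421875), (0.0, 0.0), 0.0) foot 1304 ((521.2648315429688, -559.4110107421875), 183.57583618164062)
scene (130, 215, 100, 170) max z 1388.7 top rect ((1359.8682861328125, -487.5906982421875), (0.0, 0.0), 0.0) foot 1030 ((92.04058837890625, -416.1540832519531), 245.5978240966797)
jar [735. -47.  54.]
hoop [ 720. -177.  -10.]
cup [ 598. -194.   10.]
awl [537. -80.  18.]
spool [437. -61.  43.]
brush [ 403. -200.   26.]
hammer [547. 454.  16.]
```

View pics/crop.png

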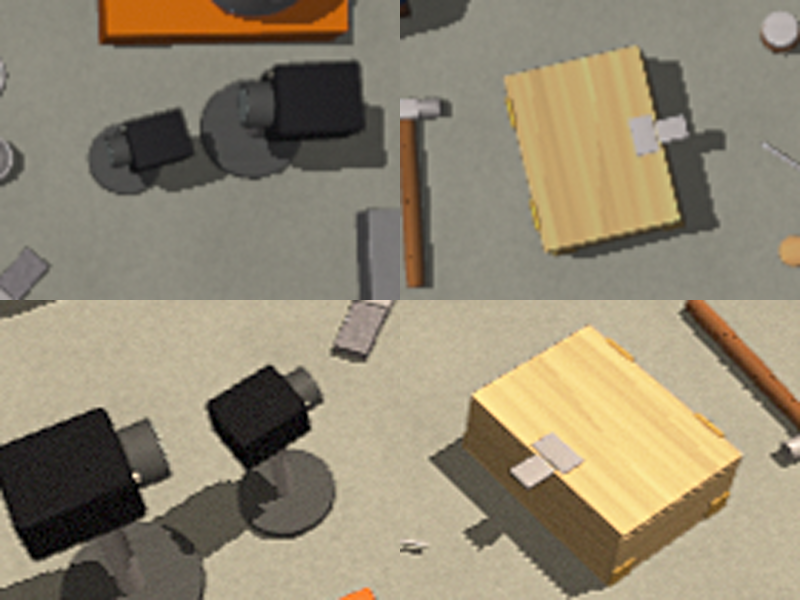

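The crop confirms that the small camera, at (345,170) in top and (187,252) in scene, has the smallest housing and foot, and its lens points towards +y. The lid is shut, since its top lies at z≈100, and the hinges are on the +y side. Next I'll refine the poses.

```bash
cat >> h.py <<'E'
def ray(n,uv,z):
    m=camera_model(n);K=np.array(m["mtx"]);T=np.array(m["camera_from_world"]);uv=np.atleast_2d(uv).astype(float)
    d=np.c_[(uv[:,0]-K[0,2])/K[0,0],-(uv[:,1]-K[1,2])/K[1,1],-np.ones(len(uv))]@T[:3,:3]
    o=-T[:3,:3].T@T[:3,3]
    return o+d*((z-o[2])/d[:,2])[:,None]
E
python3 - <<'E'
from h import *
for n,(r0,r1,c0,c1),b in (("top",(140,220,160,235),(150,192,320,362)),("scene",(160,250,300,400),(225,297,163,212))):
    p=cv2.imread(f"pics/{n}0.png");d=np.load(f"pics/{n}0.npy");Q=cloud(n,d)
    hsv=cv2.cvtColor(p,cv2.COLOR_BGR2HSV)
    def big(m,box):
        M=np.zeros(m.shape,np.uint8);M[box[0]:box[1],box[2]:box[3]]=m[box[0]:box[1],box[2]:box[3]]*255
        k,L,S,_=cv2.connectedComponentsWithStats(M); i=1+np.argmax(S[1:,4]); M=(L==i).astype(np.uint8)
        return max(cv2.findContours(M,0,1)[0],key=cv2.contourArea)[:,0],M
    z=cv2.medianBlur(Q[...,2].astype(np.float32),5)
    c,M=big((hsv[...,1]>90)&(hsv[...,2]>185)&(z>85),(r0,r1,c0,c1))
    w=ray(n,c,100)[:,:2].astype(np.float32); print(n,"lid",cv2.minAreaRect(w),"V",np.median(hsv[...,2][M>0]))
    # lip: low-saturation, high
    c,M=big((hsv[...,1]<60)&(z>85)&(z<130),(r0,r1,c0,c1)); print(" lip",cv2.minAreaRect(ray(n,c,100)[:,:2].astype(np.float32)))
    c,M=big((hsv[...,2]<45)&(z>120),b); h=(M>0)&(z>185)&(z<210)
    P=Q[h];print(" housing top z",np.median(z[h]),h.sum(),cv2.minAreaRect(ray(n,np.argwhere(h)[:,::-1],195)[:,:2].astype(np.float32)))
    c0_=ray(n,c,195)[:,:2].astype(np.float32);print(" housing all",cv2.minAreaRect(c0_))
    v=hsv[...,2]; f=(v>45)&(v<110)&(z>3)&(z<25); 
    c,M=big((v<110)&(z<40),b);
    fz=np.median(z[(M>0)&(z>2)&(z<20)]); w=ray(n,c,10)[:,:2].astype(np.float32); print(" foot",len(c),fz,cv2.minEnclosingCircle(w))
    if n=="scene":
        print(v[225:297:4,163:212:3])
E
```

```text
top lid ((579.8331909179688, 203.15989685058594), (236.3204345703125, 176.4243621826172), 12.454686164855957) V 197.0
 lip ((599.5638427734375, 115.1727523803711), (49.44818115234375, 71.04145812988281), 13.282280921936035)
 housing top z 193.82063 300 ((597.10302734375, -379.6327209472656), (58.42472839355469, 77.49883270263672), 14.895990371704102)
 housing all ((595.4520874023438, -378.82904052734375), (61.195655822753906, 81.17513275146484), 13.01679515838623)
 foot 143 12.1781845 ((614.3575439453125, -408.3270568847656), 89.6111068725586)
scene lid ((585.6553955078125, 206.55429077148438), (243.28550720214844, 180.23614501953125), 12.585526466369629) V 246.0
 lip ((601.7846069335938, 117.62713623046875), (48.20845031738281, 71.44586944580078), 13.048055648803711)
 housing top z 193.94617 516 ((609.6289672851562, -382.20599365234375), (65.4342041015625, 76.61355590820312), 15.784008979797363)
 housing all ((618.3561401367188, -382.07354736328125), (83.80083465576172, 80.1405258178711), 14.278618812561035)
 foot 131 13.424231 ((601.863037109375, -400.1444091796875), 76.42896270751
[... 583 characters left out ...]
 62  33  38  35  38  42  43  21  21  17   0 202 197 195 186]
 [192 192 197  11  12  43  38  13  10  12  12 107 205 191 192 197 194]
 [182 185 194 194  56  11  19  26  20  51  88  86 146 195 193 195 192]
 [191 191 198 186 193  79  13  56 100  93 112 101  99  95 123 190 190]
 [189 190 190 195 197 151  49  41 105  88 104  96  99 102  99 167 200]
 [192 131  79  90  89  38  43  44  50  83 101 109 101 100  99  95 193]
 [ 90  90  88  89  94  50  48  47  53  95 101 102  99  96  93 110 192]
 [ 91  89  87  87  88  48  48  42 102 105  99  99  98 103  89 189 190]
 [ 92  92  82  86  91  94  38 105  96  99  99 105 103  54 190 190 191]
 [ 93  90  84  90  84 175 200  92  42  26  23  71 192 190 188 182 196]]
```

Measured values:
- **Case:** centre about (582.5, 205), yaw about 0.218.
- **Lip point:** about (607, 94, 96). The lip rectangle's centre and size agree with this.
- **Grasp on the lip:** I'll grip across its 30 mm width, so the pads lie along the hinge direction and can act as a pivot.

I'll start with the approach, in two stages.

Request:
{"method": "play_rows", "body": {
  "moves": [
    [[-0.17,-0.1,0],0.08],
    [[-0.34,-0.2,0],0.16],
    [[-0.51,-0.3,0],0.24],
    [[-0.68,-0.41,0],0.32],
    [[-0.68,-0.41,0],0.32],
    [[-0.68,-0.41,0],0.32],
    [[-0.68,-0.41,0],0.32],
    [[-0.68,-0.41,0],0.32]
  ],
  "claw": 0
}}

```text
clock: 1.1
eef_pos: [411.7, 342.0, 231.0]
tcp_rot: [-3.141, -0.0, 1.793]
force: [0.9, 0.6, 0.5]
width: 85.8
grip_force: 0.0
```

```bash
cat >> h.py <<'E'
yc=0.218; C0=np.array([582.5,205.0])
ux=np.array([np.cos(yc),np.sin(yc)]);uy=np.array([-np.sin(yc),np.cos(yc)])
def case(x,y): return C0+x*ux+y*uy
def to(p,yaw,s=None):
    "shift (units) and turn (units) from measured pose to world TCP p, tool yaw"
    s=s or ctrl.read_state(); y0=s["tcp_rot"][2]
    R=np.array([[np.cos(y0),np.sin(y0),0],[np.sin(y0),-np.cos(y0),0],[0,0,-1]])
    d=(np.array(p)-s["eef_pos"])@R/400
    t=-(yaw-y0+np.pi)%(2*np.pi); t=(t if t<=np.pi else t-2*np.pi)
    t=((-(yaw-y0)+np.pi)%(2*np.pi))-np.pi
    return np.round(d,3),round(t/np.pi,3)
E
python3 - <<'E'
from h import *
s=ctrl.read_state();print(s["clock"],s["eef_pos"],s["tcp_rot"],np.round(s["joints"],2),s["width"],ctrl.grasp_offset)
p=case(0,-114);print(p,to([*p,180],np.pi/2+yc),to([*p,77],np.pi/2+yc))
# foot circle & lens, using pre-move pictures
for n,(a,b,c,d) in (("top",(145,195,315,365)),("scene",(225,300,160,215))):
    v=cv2.cvtColor(cv2.imread(f"pics/{n}0.png"),cv2.COLOR_BGR2HSV)[...,2]
    k=3 if n=="top" else 3
    cv2.imwrite(f"pics/z_{n}.png",cv2.resize(cv2.imread(f"pics/{n}0.png")[a:b,c:d],None,fx=8,fy=8,interpolation=cv2.INTER_NEAREST))
a=cv2.imread("pics/z_top.png");b=cv2.imread("pics/z_scene.png");h=600
a=cv2.copyMakeBorder(a,0,h-a.shape[0],0,0,0)[:, :400];print(b.shape)
cv2.imwrite("pics/camz.png",np.hstack([a[:600],b[:600,:400]]))
E
```

```text
1.1 [411.66065463 342.0321271  231.04472648] [-3.14102154e+00 -1.31471987e-04  1.79283281e+00] [-1.02  0.26  0.28  1.83 -0.08  1.06 -0.48] 85.81178704242221 18.700000000000003
[607.1556228   93.69815696] (array([-0.713,  0.34 ,  0.128]), np.float64(0.001)) (array([-0.713,  0.34 ,  0.385]), np.float64(0.001))
(600, 440, 3)
```

View pics/camz.png

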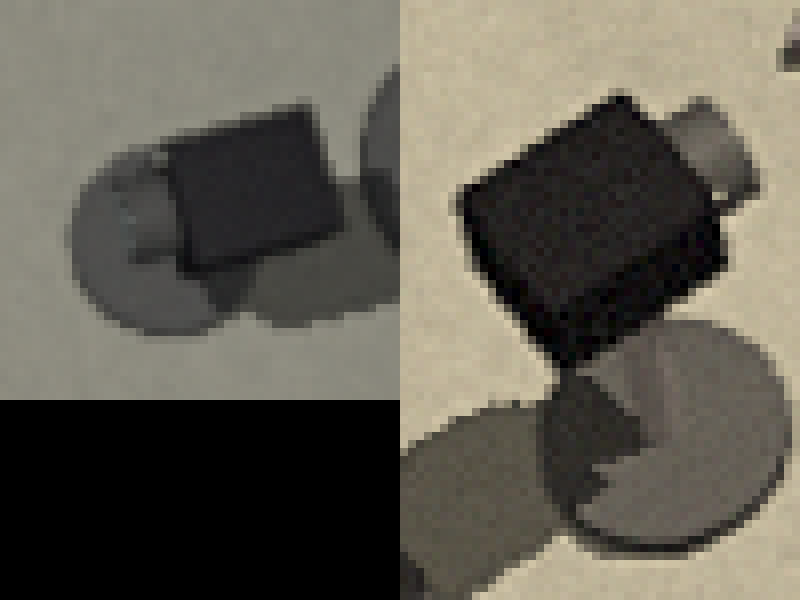

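Top crop: the foot rim spans x 70–245 and y 143–335, and the housing top runs from (165,143) to (340,230). Scene crop: the foot rim is centred near (668,433), and the lens front edge runs from (705,97) to (757,190). I'll fit these while approaching the lip.

Request:
{"method": "play_rows", "body": {
  "moves": [
    [[-0.15,0.07,0.02],0],
    [[-0.3,0.14,0.05],0],
    [[-0.45,0.21,0.08],0],
    [[-0.6,0.28,0.11],0],
    [[-0.713,0.34,0.128],0],
    [[-0.713,0.34,0.128],0],
    [[-0.713,0.34,0.128],0],
    [[-0.713,0.34,0.128],0]
  ],
  "claw": 0.2
}}

```text
clock: 2.1
eef_pos: [606.3, 94.7, 180.1]
tcp_rot: [-3.141, -0.001, 1.793]
force: [-0.5, 0.4, 0.1]
width: 68.5
grip_force: 0.0
```

```bash
python3 - <<'E'
from h import *
from scipy.optimize import least_squares
o=dict(top=(315,145),scene=(160,225))
px=lambda n,L:np.array(L)/8-0.5+np.array(o[n])
F=dict(top=[(70,240),(75,265),(95,300),(130,325),(165,335),(215,325),(80,200),(105,165),(140,147)],
 scene=[(391,410),(380,365),(350,338),(300,320),(385,460),(350,505),(300,535),(250,545),(200,530),(165,490),(148,440)])
for n in F:
  for z in(8,12):
    w=ray(n,px(n,F[n]),z)[:,:2]
    f=least_squares(lambda q:np.hypot(*(w-q[:2]).T)-q[2],[600,-400,50]);print(n,z,f.x.round(1),f.fun.std().round(1))
print("top housing",ray("top",px("top",[(165,145),(308,105),(340,230),(190,270)]),195)[:,:2].round(0).tolist())
H=ray("scene",px("scene",[(62,195),(220,97),(315,215),(170,310)]),195)[:,:2];print("scene housing",H.round(0).tolist(),H.mean(0))
print("lens",ray("top",px("top",[(128,222)]),170),ray("scene",px("scene",[(331,144)]),170))
s=ctrl.read_state();p=case(0,-114);print(s["eef_pos"],s["tcp_rot"],s["width"],to([*p,77],np.pi/2+yc))
for n in("top","scene"):
    q,d=grab_frame(n);cv2.imwrite(f"pics/{n}1.png",q)
u=proj("scene",[*p,96])[0].astype(int);q=cv2.imread("pics/scene1.png");
a=cv2.resize(q[u[1]-60:u[1]+40,u[0]-50:u[0]+50],(400,400));u=proj("top",[*p,96])[0].astype(int);q=cv2.imread("pics/top1.png")
cv2.imwrite("pics/lip1.png",np.hstack([a,cv2.resize(q[u[1]-50:u[1]+50,u[0]-50:u[0]+50],(400,400))]))
E
```

```text
top 8 [ 598.  -375.2   50.4] 0.5
top 12 [ 597.5 -374.5   50.3] 0.5
scene 8 [ 600.9 -368.9   48.6] 1.1
scene 12 [ 603.1 -369.3   48.4] 1.1
top housing [[620.0, -342.0], [637.0, -409.0], [578.0, -422.0], [560.0, -351.0]]
scene housing [[586.0, -420.0], [570.0, -356.0], [631.0, -342.0], [646.0, -401.0]] [ 608.08913092 -379.8254179 ]
lens [[ 586.63954623 -327.29978967  170.        ]] [[ 589.78845089 -323.24645979  170.        ]]
[606.32871861  94.74520863 180.05920591] [-3.14123604e+00 -1.23186306e-03  1.79307638e+00] 68.50529341473445 (array([-0.003,  0.001,  0.258]), np.float64(0.001))
```

View pics/lip1.png

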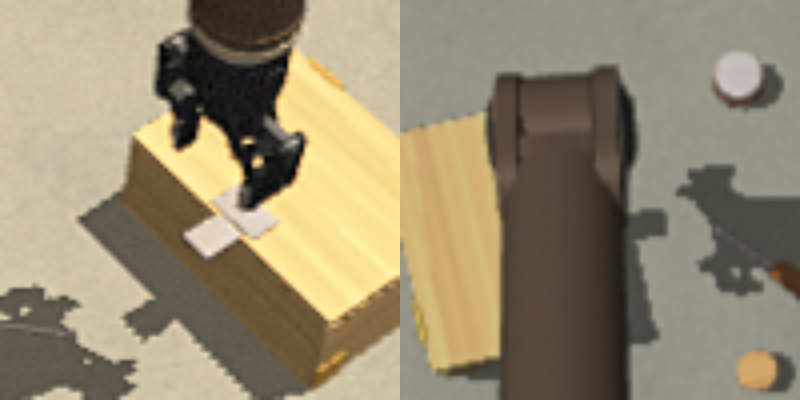

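The gripper is straddling the lip line as intended. The foot centre fits at about (599.5, -372), the lens at about (587.5, -324), and the camera yaw at about 0.25. Now I'll descend, then close.

Request:
{"method": "play_rows", "body": {
  "moves": [
    [[-0.003,0.001,0.05],0],
    [[-0.003,0.001,0.1],0],
    [[-0.003,0.001,0.16],0],
    [[-0.003,0.001,0.21],0],
    [[-0.003,0.001,0.245],0],
    [[-0.003,0.001,0.258],0],
    [[-0.003,0.001,0.258],0]
  ]
}}

```text
clock: 3.08
eef_pos: [607.9, 91.4, 77.1]
tcp_rot: [3.141, -0.0, 1.79]
force: [-0.2, -0.3, 1.0]
width: 68.3
grip_force: 0.0
```

Request:
{"method": "play_rows", "body": {
  "moves": [
    [[0,0,0],0],
    [[0,0,0],0],
    [[0,0,0],0],
    [[0,0,0],0],
    [[0,0,0],0],
    [[0,0,0],0],
    [[0,0,0],0],
    [[0,0,0],0]
  ],
  "claw": 1,
  "grip_force": 30
}}

```text
clock: 4.08
eef_pos: [607.5, 91.0, 76.7]
tcp_rot: [-3.141, -0.0, 1.789]
force: [-4.1, -2.3, 1.4]
width: 29.3
grip_force: 31.7
```

```bash
python3 - <<'E'
from h import *
s=ctrl.read_state();print(s["clock"],s["eef_pos"],s["tcp_rot"],s["width"],s["grip_force"],s["force"])
# arc: lip point rel hinge, tool x in world
y0=s["tcp_rot"][2];tx=np.array([np.cos(y0),np.sin(y0)]);print("tool x.case y",tx@uy)
for t in np.arange(0,1.76,0.125):
    # hinge at case y=+90,z=92; lip (-204,+4) rotating up
    r=np.array([-204*np.cos(t)+4*np.sin(t), 204*np.sin(t)+4*np.cos(t)])
    print(round(t,3),np.round([(r[0]+204)/400,-(r[1]-4)/400],3))
E
```

```text
4.075 [607.4532132   90.95134479  76.72272068] [-3.14083202e+00 -5.95213074e-06  1.78934563e+00] 29.304888119804033 31.672398447990417 [-4.1008929  -2.29263817  1.35538794]
tool x.case y 0.9999998491327426
0.0 [ 0. -0.]
0.125 [ 0.005 -0.064]
0.25 [ 0.018 -0.126]
0.375 [ 0.039 -0.186]
0.5 [ 0.067 -0.243]
0.625 [ 0.102 -0.297]
0.75 [ 0.144 -0.345]
0.875 [ 0.191 -0.388]
1.0 [ 0.243 -0.425]
1.125 [ 0.299 -0.454]
1.25 [ 0.359 -0.477]
1.375 [ 0.421 -0.492]
1.5 [ 0.484 -0.499]
1.625 [ 0.548 -0.499]
1.75 [ 0.611 -0.49 ]
```

The lip is gripped at 29.3 mm, matching its 30 mm width. Now I'll follow the arc, starting with the first part.

Request:
{"method": "play_rows", "body": {
  "moves": [
    [[0.001,0,-0.032],0],
    [[0.005,0,-0.064],0],
    [[0.01,0,-0.095],0],
    [[0.018,0,-0.126],0],
    [[0.028,0,-0.156],0],
    [[0.039,0,-0.186],0],
    [[0.052,0,-0.215],0],
    [[0.067,0,-0.243],0],
    [[0.067,0,-0.243],0]
  ]
}}

```text
clock: 5.2
eef_pos: [601.6, 117.8, 175.4]
tcp_rot: [-3.141, -0.0, 1.79]
force: [-7.7, -1.8, 0.0]
width: 29.7
grip_force: 31.5
```

Request:
{"method": "play_rows", "body": {
  "moves": [
    [[0.017,0,-0.028],0],
    [[0.035,0,-0.054],0],
    [[0.055,0,-0.079],0],
    [[0.077,0,-0.102],0],
    [[0.1,0,-0.124],0],
    [[0.124,0,-0.145],0],
    [[0.149,0,-0.164],0],
    [[0.176,0,-0.182],0],
    [[0.204,0,-0.197],0],
    [[0.232,0,-0.211],0],
    [[0.262,0,-0.224],0],
    [[0.292,0,-0.234],0],
    [[0.323,0,-0.243],0],
    [[0.354,0,-0.249],0],
    [[0.385,0,-0.254],0],
    [[0.417,0,-0.256],0],
    [[0.449,0,-0.257],0],
    [[0.481,0,-0.256],0],
    [[0.497,0,-0.254],0],
    [[0.497,0,-0.254],0]
  ]
}}

```text
clock: 7.7
eef_pos: [558.4, 313.1, 278.3]
tcp_rot: [3.14, -0.002, 1.791]
force: [-6.9, -1.2, 4.7]
width: 29.4
grip_force: 34.6
```

```bash
python3 - <<'E'
from h import *
s=ctrl.read_state();print(s["clock"],s["eef_pos"],s["tcp_rot"],s["width"],s["force"])
p,d=grab_frame("scene");cv2.imwrite("pics/s2.png",cv2.resize(p[80:280,240:460],(660,600)))
E
```

```text
7.7 [558.4411829  313.11827845 278.30687977] [ 3.13976496e+00 -2.05168173e-03  1.79092491e+00] 29.439983396845864 [-6.85200492 -1.21728077  4.71659048]
```

View pics/s2.png

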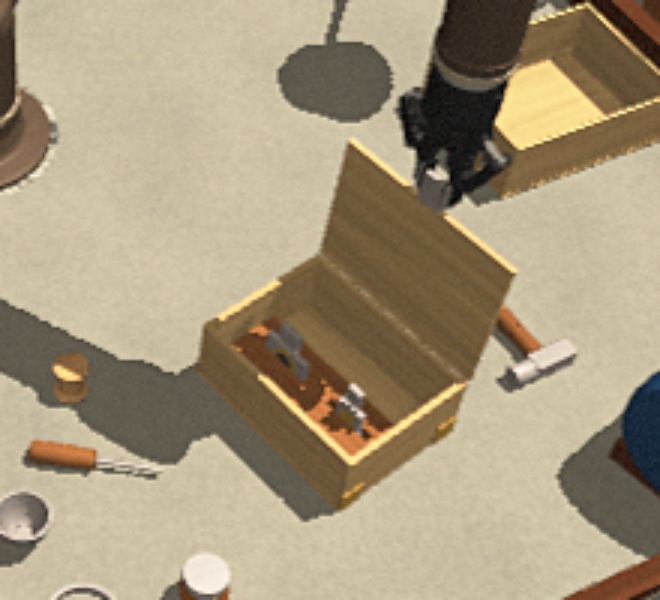

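The flap stands open. The wide die, with its brass relief, is at zoomed (287,350) in the slot at case x=-52. The narrow one at (350,408) sits at x=+52. I'll release and rise, then measure the tab.

Request:
{"method": "play_rows", "body": {
  "moves": [
    [[0,0,0],0],
    [[0,0,0],0],
    [[0,0,0],0],
    [[0,0,0],0],
    [[0,0,-0.05],0],
    [[0,0,-0.12],0],
    [[0,0,-0.2],0],
    [[0,0,-0.25],0],
    [[0,0,-0.25],0]
  ],
  "claw": 0.25
}}

```text
clock: 8.88
eef_pos: [559.6, 311.5, 377.2]
tcp_rot: [3.139, -0.001, 1.789]
force: [0.5, -0.5, -0.4]
width: 64.2
grip_force: 0.0
```

```bash
python3 - <<'E'
from h import *
s=ctrl.read_state();print(s["clock"],s["eef_pos"],s["tcp_rot"],s["width"],s["force"])
out=[]
for n in("scene","top"):
    p,d=grab_frame(n);cv2.imwrite(f"pics/{n}3.png",p);Q=cloud(n,d)
    for x in(-52,52):
        print(n,x,"tab top",proj(n,[*case(x,-15),92])[0].round(1))
    u=proj(n,[*case(0,-15),70])[0].astype(int)
    c=p[u[1]-30:u[1]+30,u[0]-40:u[0]+40].copy();out.append(cv2.resize(c,(800,600),interpolation=cv2.INTER_NEAREST)[::1,::1]);print(n,"crop origin",u-[40,30])
    L=(Q-np.array([*C0,0]));X=L[...,:2]@ux;Y=L[...,:2]@uy;Z=Q[...,2]
    for x in(-52,52):
        m=(abs(X-x)<42)&(abs(Y+15)<30)&(Z>52)&(Z<110);print(" die pts",m.sum(),np.percentile(X[m],[2,50,98]).round(1) if m.any() else "",np.percentile(Y[m],[2,50,98]).round(1) if m.any() else "", Z[m].max() if m.any() else "")
cv2.imwrite("pics/die.png",np.vstack([cv2.resize(o,(400,300),interpolation=cv2.INTER_NEAREST) for o in out]))
E
```

```text
8.875 [559.60841082 311.45660325 377.1858946 ] [ 3.13861332e+00 -1.11439117e-03  1.78920425e+00] 64.22595146058819 [ 0.48320138 -0.49315219 -0.43957943]
scene -52 tab top [336.7 189.5]
scene 52 tab top [358.1 209.2]
scene crop origin [306 173]
 die pts 101 [-78.3 -48.3 -19.8] [-23.8 -19.4 -12. ] 95.40914115934886
 die pts 64 [35.8 55.9 71.2] [-23.2 -19.3 -12.2] 95.0776997595225
top -52 tab top [200.1 190.1]
top 52 tab top [194.2 164.8]
top crop origin [157 148]
 die pts 36 [-84.3 -59.  -27. ] [-21.4 -18.5 -13.7] 98.56223983774895
 die pts 23 [30.9 43.8 57.6] [-21.7 -18.3 -10.2] 95.24682913338486
```

View pics/die.png

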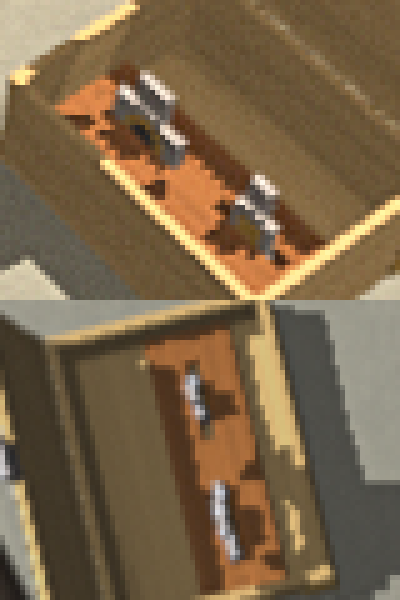

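The wide die is at x=-52: its measured extents of about -81 to -24 centre on -52, and its tab top falls within 2 px of the prediction at (337,189.5) in scene. The narrow die is at +52. Next I'll move above the tab with the tool turned 90°, so it grips across the 8 mm thickness.

```bash
python3 - <<'E'
from h import *
p=case(-52,-15.5);print(p,to([*p,377],yc),to([*p,170],yc))
E
```

```text
[535.08303785 178.62043024] (array([-0.311, -0.13 , -0.006]), np.float64(0.5)) (array([-0.311, -0.13 ,  0.512]), np.float64(0.5))
```

Request:
{"method": "play_rows", "body": {
  "moves": [
    [[-0.08,-0.03,0],0.05],
    [[-0.16,-0.06,0],0.1],
    [[-0.24,-0.1,0],0.15],
    [[-0.311,-0.13,0],0.2],
    [[-0.311,-0.13,0.06],0.26],
    [[-0.311,-0.13,0.14],0.32],
    [[-0.311,-0.13,0.22],0.38],
    [[-0.311,-0.13,0.3],0.44],
    [[-0.311,-0.13,0.38],0.5],
    [[-0.311,-0.13,0.46],0.5],
    [[-0.311,-0.13,0.512],0.5],
    [[-0.311,-0.13,0.512],0.5],
    [[-0.311,-0.13,0.512],0.5],
    [[-0.311,-0.13,0.512],0.5]
  ]
}}

```text
clock: 10.72
eef_pos: [535.6, 178.7, 171.8]
tcp_rot: [-3.141, -0.001, 0.219]
force: [-0.1, 0.4, 0.4]
width: 63.8
grip_force: 0.0
```

```bash
python3 - <<'E'
from h import *
s=ctrl.read_state();print(s["clock"],s["eef_pos"],s["tcp_rot"],s["width"],np.round(s["joints"],2))
p=case(-52,-15.5);print(to([*p,64],yc))
E
```

```text
10.725 [535.58916454 178.72892277 171.80189949] [-3.14110933e+00 -1.48119113e-03  2.18602910e-01] 63.78395692113327 [-0.89  0.41  0.63  1.85 -0.29  0.97 -1.48]
(array([-0.001, -0.   ,  0.27 ]), np.float64(0.0))
```

Request:
{"method": "play_rows", "body": {
  "moves": [
    [[0,0,0.06],0],
    [[0,0,0.12],0],
    [[0,0,0.18],0],
    [[0,0,0.23],0],
    [[0,0,0.26],0],
    [[0,0,0.27],0],
    [[0,0,0.27],0],
    [[0,0,0.27],0]
  ]
}}

```text
clock: 11.72
eef_pos: [535.6, 178.8, 63.6]
tcp_rot: [-3.141, -0.001, 0.219]
force: [-0.4, -0.0, 0.3]
width: 64.2
grip_force: 0.0
```

Request:
{"method": "play_rows", "body": {
  "moves": [
    [[0,0,0],0],
    [[0,0,0],0],
    [[0,0,0],0],
    [[0,0,0],0],
    [[0,0,0],0],
    [[0,0,0],0],
    [[0,0,0],0],
    [[0,0,0],0],
    [[0,0,0],0],
    [[0,0,0],0]
  ],
  "claw": 1,
  "grip_force": 60
}}

```text
clock: 12.98
eef_pos: [535.2, 178.9, 63.1]
tcp_rot: [-3.141, -0.0, 0.219]
force: [-1.0, 2.2, 5.7]
width: 6.8
grip_force: 60.5
```

The tab is held at 6.8 mm (8 nominal). Lifting straight up.

Request:
{"method": "play_rows", "body": {
  "moves": [
    [[0,0,-0.015],0],
    [[0,0,-0.03],0],
    [[0,0,-0.05],0],
    [[0,0,-0.07],0],
    [[0,0,-0.1],0],
    [[0,0,-0.14],0],
    [[0,0,-0.18],0],
    [[0,0,-0.22],0],
    [[0,0,-0.26],0],
    [[0,0,-0.3],0],
    [[0,0,-0.33],0],
    [[0,0,-0.33],0],
    [[0,0,-0.33],0]
  ]
}}

```text
clock: 14.6
eef_pos: [534.7, 178.6, 194.4]
tcp_rot: [3.142, 0.001, 0.219]
force: [-0.0, 1.1, -1.8]
width: 6.7
grip_force: 59.4
```

```bash
python3 - <<'E'
from h import *
s=ctrl.read_state();print(s["clock"],s["eef_pos"],s["tcp_rot"],s["width"],s["force"],s["grip_force"])
a=0.25;L=np.array([587.5,-324.]);ay=np.array([-np.sin(a),np.cos(a)])
for yy,nm in((120,"final"),(170,"pre")):
    t=L+ay*(yy+4); print(nm,t,to([*t,195],a))
Q=[]
for n in("scene","top"):
    p,d=grab_frame(n);cv2.imwrite(f"pics/{n}4.png",p);u=proj(n,[535,179,190])[0].astype(int)
    Q.append(cv2.resize(p[u[1]-50:u[1]+50,u[0]-50:u[0]+50],(400,400)))
cv2.imwrite("pics/lift.png",np.hstack(Q))
E
```

```text
14.6 [534.72605538 178.61503789 194.43710551] [3.14151402e+00 7.53873817e-04 2.18811077e-01] 6.738900727700152 [-0.00481369  1.13225974 -1.78260134] 59.42246496677399
final [ 556.82190905 -203.85485971] (array([-0.154,  0.945, -0.001]), np.float64(-0.01))
pre [ 544.45171109 -155.40923862] (array([-0.158,  0.82 , -0.001]), np.float64(-0.01))
```

View pics/lift.png

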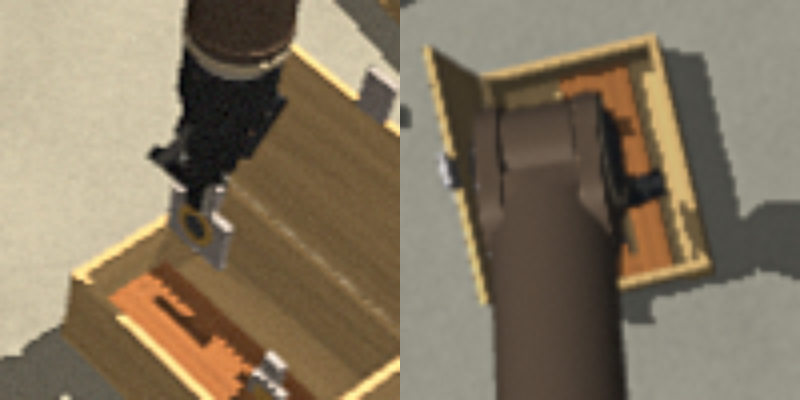

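The die is out, upright, with its relief facing -y, and the narrow one is still in its slot. Now I'll carry it slowly to the camera.

Request:
{"method": "play_rows", "body": {
  "moves": [
    [[-0.004,0.02,0],0],
    [[-0.01,0.06,0],0],
    [[-0.018,0.11,0],0],
    [[-0.028,0.17,0],0],
    [[-0.038,0.23,0],0],
    [[-0.048,0.29,0],0],
    [[-0.058,0.35,0],-0.002],
    [[-0.067,0.41,0],-0.004],
    [[-0.077,0.47,0],-0.006],
    [[-0.087,0.53,0],-0.008],
    [[-0.096,0.59,0],-0.009],
    [[-0.106,0.65,0],-0.009],
    [[-0.116,0.71,0],-0.009],
    [[-0.126,0.77,0],-0.009],
    [[-0.135,0.83,0],-0.009],
    [[-0.143,0.88,0],-0.009],
    [[-0.149,0.92,0],-0.009],
    [[-0.153,0.94,0],-0.009],
    [[-0.154,0.945,0],-0.009],
    [[-0.154,0.945,0],-0.009]
  ]
}}

```text
clock: 17.2
eef_pos: [557.0, -203.2, 194.8]
tcp_rot: [-3.141, 0.0, 0.248]
force: [1.0, 0.4, -1.9]
width: 6.7
grip_force: 59.4
```

```bash
python3 - <<'E'
from h import *
s=ctrl.read_state();print(s["clock"],s["eef_pos"],s["tcp_rot"],s["width"],s["force"],np.round(s["joints"],2))
a=0.247;ay=np.array([-np.sin(a),np.cos(a)]);ax=np.array([np.cos(a),np.sin(a)])
e=s["eef_pos"];rel=np.array([*(e[:2]-ay*4),e[2]-25.1]);print("relief pred",rel,"off lens",(rel[:2]-[587.8,-323.5])@ax,(rel[:2]-[587.8,-323.5])@ay)
p,d=grab_frame("scene");cv2.imwrite("pics/scene5.png",p);u0=proj("scene",rel)[0];print("pred px",u0,"bottom",proj("scene",rel-[0,0,30]))
u=u0.astype(int);b=(u-[45,30]);print("crop org",b)
cv2.imwrite("pics/fin.png",cv2.resize(p[b[1]:b[1]+75,b[0]-55:b[0]+45],(800,600),interpolation=cv2.INTER_NEAREST))
hsv=cv2.cvtColor(p,cv2.COLOR_BGR2HSV);w=hsv[u[1]-15:u[1]+16,u[0]-15:u[0]+16];m=(w[...,1]>110)&(w[...,2]>60)
yy,xx=np.nonzero(m);print("brass",m.sum(),(xx.min()+xx.max())/2+u[0]-15 if m.any() else 0,(yy.min()+yy.max())/2+u[1]-15 if m.any() else 0)
E
```

```text
17.2 [ 557.00083667 -203.16370112  194.77490482] [-3.14108830e+00  5.33527846e-05  2.47581387e-01] 6.749310725747396 [ 0.97174415  0.40980717 -1.89631794] [-0.24  0.45  0.7   1.75 -0.33  1.05 -0.75]
relief pred [ 557.97882112 -207.0423022   169.67490482] off lens -0.4426597766832658 120.21440070858847
pred px [233.34644717 220.72530216] bottom [[233.76316396 226.29363587]]
crop org [188 190]
brass 27 230.0 215.5
```

View pics/fin.png

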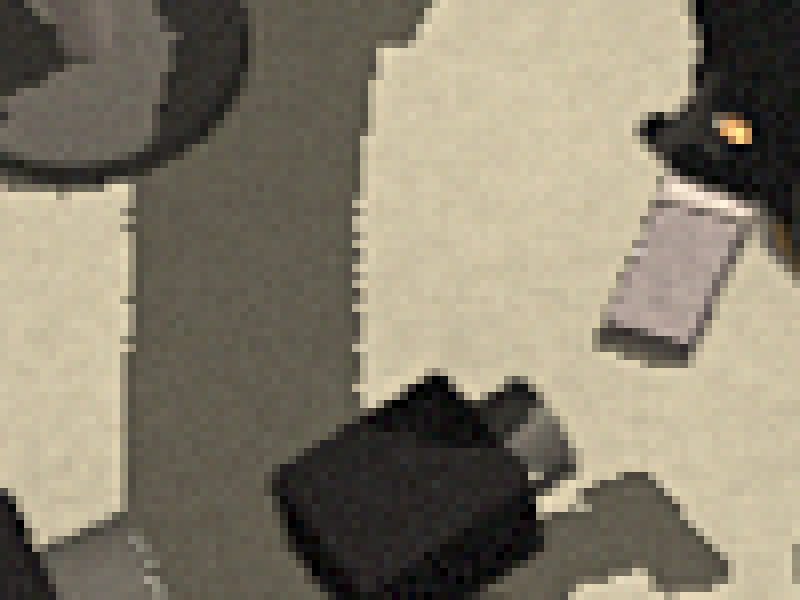

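The crop cut off the die: its relief is right at the edge, near (785,240), and the pale plate at (680,260) is the brush. The last view will be a combined check, with the predicted points marked.

```bash
python3 - <<'E'
from h import *
a=0.247;ay=np.array([-np.sin(a),np.cos(a)]);ax=np.array([np.cos(a),np.sin(a)])
e=ctrl.read_state()["eef_pos"]
p,d=grab_frame("scene");q,d2=grab_frame("top")
B=lambda x,z:[*(e[:2]-ay*4+ax*x),e[2]-55.1+z]
pts=np.array([B(-32,0),B(32,0),B(32,52),B(-32,52),B(0,30),[587.8,-323.5,170]])
uv=proj("scene",pts);print(uv.round(1).tolist())
x0,y0=160,180;c=cv2.resize(p[y0:y0+100,x0:x0+100],(600,600),interpolation=cv2.INTER_NEAREST)
for k in uv: cv2.circle(c,tuple(int(t) for t in ((k-[x0,y0]+.5)*6)),4,(0,255,0),1)
s1=cv2.resize(p[100:260,290:420],(200,246));s2=cv2.resize(q[120:260,150:400],(200,112))
r=np.zeros((600,200,3),np.uint8);r[:246]=s1;r[250:362]=s2
cv2.imwrite("pics/fin2.png",np.hstack([c,r]))
E
```

```text
[[227.6, 219.6], [240.2, 233.1], [239.6, 223.4], [226.7, 209.8], [233.4, 220.7], [200.6, 242.0]]
```

View pics/fin2.png

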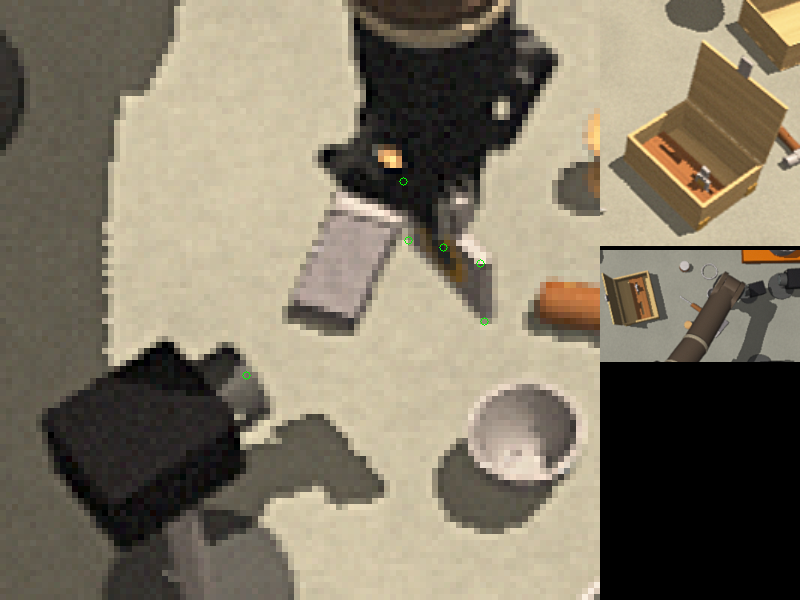

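The visible die edges match the prediction to about 1 px, which would be roughly 4 mm of extra distance and almost no sideways error. The flap stands open, the narrow die is in its slot, and the bystanders are where they were. I'll let the arm settle, then hand in.

Request:
{"method": "play_rows", "body": {
  "moves": [
    [[0,-0.0,0],0],
    [[0,0.004,0],0],
    [[0,0.004,0],0],
    [[0,0.004,0],0],
    [[0,0.004,0],0],
    [[0,0.004,0],0],
    [[0,0.004,0],0],
    [[0,0.004,0],0]
  ]
}}

```text
clock: 18.35
eef_pos: [557.4, -205.3, 194.9]
tcp_rot: [-3.142, -0.0, 0.247]
force: [0.1, -0.4, -2.3]
width: 7.4
grip_force: 59.4
```

```bash
python3 -c "
from h import *
s=ctrl.read_state();print(s['eef_pos'],s['tcp_rot'],s['width'],s['grip_force'],abs(np.array(s['joint_vel'])).max());print(job.job_done())"
```

```text
[ 557.37154277 -205.28897652  194.88559041] [-3.14158295e+00 -6.99056428e-05  2.47006506e-01] 7.357978873650016 59.399240612983704 0.00194683667542745
the job is handed in; nothing more can be done
None
```

The job is handed in at about 18.4 s (no verdict was returned): the flap stands open, the narrow die is still in its slot, and the arm holds the wide die upright and still, relief squarely facing and centred on the small bench camera's lens, about 12 cm away to within a few mm.

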